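Open the next jar in the stain-treatment carousel

ROBOT

A 6-joint arm with a two-finger parallel gripper is mounted at the origin on a cart in front of the work surface, level with it; the furniture and walls round the work are solid. World frame = base frame: x ahead of the robot, y to its left, z up, the work surface at z = 0. Lengths are in m, angles in degrees, forces in N, time in s.
With the tool pointing down it reaches from about 0.4 to 0.825 m from the base axis. Payload 7 kg.
Tool frame: the origin (TCP) lies between the finger pads; the fingertips stand 25 mm ahead of it and the grasp point (between the pads) lies 6 mm ahead of it; z points along the fingers, y is the line along which they close (so a half turn about z gives the same grasp; the last joint's range is limited). The gripper opens to 88 mm and grips with 3 to 60 N. Pads are 19 mm wide; open, the fingers measure 130 mm over their backs; the gripper's body (78 mm by 193 mm) begins 47 mm behind the grasp point.
Start: joints at [-49.383, 20.546, 0.682, 0, -70.136, -16.507], TCP at [0.276, -0.616, 0.252] pointing down, gripper open.
Joint ranges: [-176.03, 176.03], [-82.01, 121.73], [-58.28, 71.71], [-173.87, 95.51], [-174.79, -0.11], [-173.66, 173.66]. Speed limits (degrees/s): [136.94, 136.94, 172.46, 180, 180, 180].

INTERFACE

Orientations are given as [roll, pitch, yaw] about the fixed x, y, z axes, in that order (R = Rz(yaw) Ry(pitch) Rx(roll)).
In Python, from plant import status, optics, job gives the robot as it stands. The module is installed in compiled form; this text tells all that it offers.
- The arm moves only by the tool inch_along, called after "Emit:" as a command line: name --argument value ..., lists and objects as JSON in quotes. Schema: {"type":"object","properties":{"increments":{"type":"string"},"only":{"type":"string"},"quiet":{"type":"boolean"},"lines":{"type":"string"}},"required":["increments"],"additionalProperties":false}. increments is a string of 1 to 8 rows, parted by semicolons, with the numbers parted by spaces; each row has 5 numbers: dx, dy, dz in a scale on which 1.0 is 0.8 m, then a turn about the tool's z in a scale on which 1.0 is 60 degrees, then the finger opening in m; each row is the pose to reach, as a shift and turn from the pose commanded when the call began, along the tool's axes at that moment; what a row does not reach only later rows make up. A row lasts 1/8 s, in which the tool goes at most 0.0625 m and 10.7 degrees, less where a joint would pass 70% of its speed; a pose out of reach is approached as far as the arm can. The fingers move at their own pace and stop on an object; the grip force is fixed at half the most. Time passes only in rows, so rows that do not move let the fingers close. The tool returns the time, the measured TCP pose, the force, the opening and the grip force at its end. only (a regular expression) keeps the lines of the reply that match it, lines (a string "A,B") keeps lines A to B, and quiet returns only ok. Shift and turn numbers lie between -1 and 1, and a call with a number outside is refused. Input that does not fit is refused with a message, and nothing moves.
- status.get_obs(): the state, without advancing time (a new reading comes with each control period).
- optics.snapshot(name): name is "side" or "top"; returns a dict with "frame" (384x512x3 uint8, red, green, blue), "z_map" (384x512 float32, m along the optical axis (not along the pixel's ray), 0 where there is no reading), "fovy" (degrees; the focal length in pixels is half the picture's height over the tangent of half this angle, whatever the lens; pixels are square), "cx", "cy" (the principal point, pixels), "R" (3x3) and "t" (3): a world point X has camera coordinates R X + t. Camera axes: x right, y down, z forward; pixel columns grow to the right and rows downward; lengths in m; the calibration is good to about 2 mm. A picture is of the moment at which its call begins.
- job.close_job(): hands the job in; it is judged then, once.
The state is a dict: "clock": time; "joint_pos": joint angles; "qvel": joint speeds; "tau": joint torques, N m; "tool_pos": TCP position; "orientation": TCP orientation; "force": force on the tool from outside, world axes, zero at the start; "moment": the same for the moment, N m; "opening": finger opening in m; "gripper_force": force on a finger pad.
Only numpy, scipy, OpenCV 4.12 (cv2) and the standard library are available. Lean on these libraries where they do the work, as an engineer would, in place of code of your own. Each camera call takes 0.05 s, during which the arm holds its last target. There are 200 camera calls.

TASK

The front place of the stain-treatment carousel is empty: turn the carousel (the bar at its centre is the handle) one click anticlockwise seen from above, so that the jar standing just to the left of the empty place comes round to the front and the turntable settles in its click. Then twist that jar's lid loose - some of these lids have a left-hand thread and nothing on the outside shows which, so if it does not give one way, try the other - and lift it off, leaving the jar down in its pocket and the other jars shut. Finish while still holding the lid level and still, about 8 cm above the open jar; do not put it down or let go.

Things in the scene. Friction and masses are not known exactly. Their poses are not given: they have to be found in the camera images.
- carousel: grey round foot of the carousel, 238 mm across, fixed; origin on the worktop on the turntable's axis, z up, -x towards its FRONT, marked by a slotted steel drip pan 13 mm high that reaches to 190 mm from the axis. On it turns a white turntable, 244 mm across, upper face 38 mm above the worktop, with six hexagonal pockets (rims at 62 mm) 82 mm from the axis, 60 degrees apart
- turntable (a joint): angle of the turntable in rad, 0 at the start, positive anticlockwise from above. It clicks every 60 degrees (1.047 rad): a spring roller, 0.3 to 0.5 N m to leave or enter, pulls it in over the last 5 degrees; between clicks it stays where it is left
- handle (a point): centre of the centre handle that turns the turntable: a black bar 64 mm long, 16 mm thick, 32 mm high (middle 133 mm, top 149 mm above the worktop) on a steel post over the axis. The point's x axis lies along the bar, and along the carousel's x at the start. The lids stand 56 mm or more from the axis
- front_place (a point): fixed point 82 mm in front of the axis and 38 mm above the worktop: centre of the floor of whichever pocket is at the front. At the start that pocket and the one to its right (robot's right) are empty. Going round from the front by the left, the next three pockets hold the jars, the one after them a measuring cup
- jar_1: hexagonal amber glass jar, 58 mm across flats, body 66 mm high, about 0.35 kg, loose (1 mm play) in a pocket that keeps it from turning; may be in any of the three jar pockets. Origin at the centre of its underside, z up. Neck 32 mm across, mouth 92 mm above the origin. Thread right-hand (loosens anticlockwise from above) or left-hand (loosens clockwise): not to be seen
- jar_2: hexagonal amber glass jar, 58 mm across flats, body 66 mm high, about 0.35 kg, loose (1 mm play) in a pocket that keeps it from turning; may be in any of the three jar pockets. Origin at the centre of its underside, z up. Neck 32 mm across, mouth 92 mm above the origin. Thread right-hand (loosens anticlockwise from above) or left-hand (loosens clockwise): not to be seen
- jar_3: hexagonal amber glass jar, 58 mm across flats, body 66 mm high, about 0.35 kg, loose (1 mm play) in a pocket that keeps it from turning; may be in any of the three jar pockets. Origin at the centre of its underside, z up. Neck 32 mm across, mouth 92 mm above the origin. Thread right-hand (loosens anticlockwise from above) or left-hand (loosens clockwise): not to be seen
- lid_1: ribbed black lid of jar_1, 51 mm across, 21.5 high, 30 g, a low rib on top along its x; all lids alike. Origin: centre of its lower edge, 73.5 mm above the jar's origin when shut; z up. Four lugs: the tightening way it stops dead within 5 degrees; the loosening way it turns easily, not rising, is free to lift from 44 to 64 degrees and stops there. At a 10 N grip fingers slip at a stop
- lid_2: ribbed black lid of jar_2, 51 mm across, 21.5 high, 30 g, a low rib on top along its x; all lids alike. Origin: centre of its lower edge, 73.5 mm above the jar's origin when shut; z up. Four lugs: the tightening way it stops dead within 5 degrees; the loosening way it turns easily, not rising, is free to lift from 44 to 64 degrees and stops there. At a 10 N grip fingers slip at a stop
- lid_3: ribbed black lid of jar_3, 51 mm across, 21.5 high, 30 g, a low rib on top along its x; all lids alike. Origin: centre of its lower edge, 73.5 mm above the jar's origin when shut; z up. Four lugs: the tightening way it stops dead within 5 degrees; the loosening way it turns easily, not rising, is free to lift from 44 to 64 degrees and stops there. At a 10 N grip fingers slip at a stop
- measuring_cup: open white plastic measuring cup, 61 mm across its rim, 80 mm high, standing loose in a pocket of the turntable and turning with it; leave it standing in its pocket. Origin at the centre of its underside
- brush_1: scrubbing brush with a grey handle, 30 x 85 x 55 mm, loose on the worktop behind the carousel; leave it alone. Origin at the centre of its underside
Mind the look-alikes: they are no part of the job. Leave any green look-alike of the lid_1 alone.

How it is judged:
By the outcome, as a careful person would: the job done as asked, in the order asked, and still so for the second after the job is handed in, while the arm keeps its last pose, push and grip.
It also fails if it takes over 64 s, if anything falls off the work surface, if the arm or the gripper's body presses on something with over 40 N, if the wrist force passes 120 N, or if a joint passes its speed limit or range.

## Working session

There is one attempt and no reset: what is moved stays moved. The work goes in short steps, Python scripts to look and compute and a tool call to move; the robot and the scene stay as the last step left them, time stands still between calls to the robot, and variables do not carry over. Pictures are saved under pics/ and viewed, at most 10 in all, crops included, and the job is handed in when it is done.

```bash
mkdir -p pics; python3 - <<'E'
from plant import status, optics
import cv2, numpy as np
print(status.get_obs())
ims=[]
for n in("top","side"):
    s=optics.snapshot(n); np.savez(n+"0.npz",**s); print(n,s["fovy"],s["cx"],s["cy"],s["R"],s["t"])
    cv2.imwrite(f"pics/{n}0.png",s["frame"][...,::-1])
E
```

```text
{'clock': 0.0, 'joint_pos': array([-4.93830560e+01,  2.05915265e+01,  6.33128024e-01, -2.15306489e-02,
       -7.01368182e+01, -1.65065672e+01]), 'qvel': array([ 0.05266126,  0.05704668,  0.02709592, -0.00499224,  0.00141186,
       -0.06145613]), 'tau': array([-2.27573255e-04, -5.82712948e+01,  2.93055761e+01,  6.99759588e+00,
        6.57204859e-03, -1.75033047e-04]), 'tool_pos': array([ 0.27552373, -0.61569927,  0.25061229]), 'orientation': array([ 1.79902956e+02, -7.65031402e-03, -1.55896949e+02]), 'force': array([-0.16154601,  0.01420922, -1.26599761]), 'moment': array([ 0.02962818, -0.0090913 , -0.01366027]), 'gripper_force': 0.0, 'opening': 0.08757078506281375}
top 51.755753567206646 254.852626558663 199.102286027313 [[-0.02600094 -0.99965936  0.00226205]
 [-0.99130917  0.02549172 -0.12905931]
 [ 0.12895769 -0.00559805 -0.9916343 ]] [-0.13006543  0.55894812  0.90529138]
side 56.46772679210389 254.03015212566606 190.89893667960257 [[-0.99288692 -0.11681457 -0.02302009]
 [-0.04771593  0.56754917 -0.82195568]
 [ 0.10908143 -0.81501061 -0.56908606]] [0.53033187 0.18786536 0.75727234]
```

View pics/top0.png

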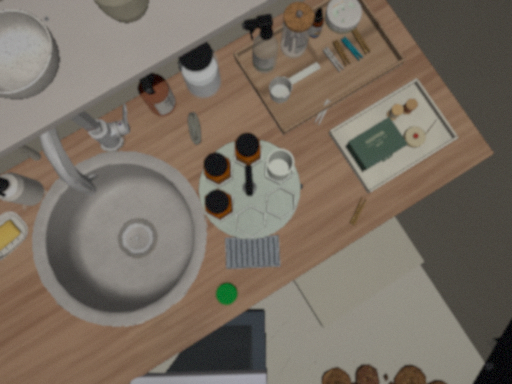

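View pics/side0.png

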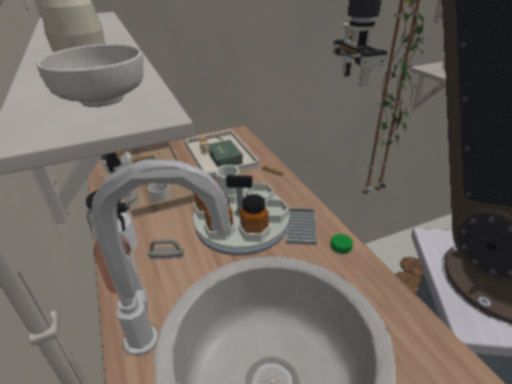

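The top view shows the turntable at (250,190), the handle at (249,178), and lids at (218,204), (216,167) and (247,148). The cup is at (280,163), the pan at (253,251) and the green decoy at (227,293). The target jar's lid is the one at (218,204).

```bash
cat > h.py <<'E'
import numpy as np, cv2
def K(s): 
    f=s["frame"].shape[0]/2/np.tan(np.radians(float(s["fovy"]))/2); return f
def ray(s,u,v,z):
    d=np.array([(u-s["cx"])/K(s),(v-s["cy"])/K(s),1.]); R=s["R"]; o=-R.T@s["t"]; w=R.T@d
    return o+w*(z-o[2])/w[2]
def proj(s,X):
    c=s["R"]@np.asarray(X)+s["t"]; return c[:2]/c[2]*K(s)+[s["cx"],s["cy"]]
def cloud(s):
    z=s["z_map"]; v,u=np.indices(z.shape); c=np.stack([(u-s["cx"])/K(s)*z,(v-s["cy"])/K(s)*z,z],-1)
    P=(c-s["t"])@s["R"]; P[z==0]=np.nan; return P
E
python3 - <<'E'
from h import *
s=dict(np.load("top0.npz")); P=cloud(s); f=s["frame"].astype(int)
blk=(f.max(2)<50)
sub=np.zeros_like(blk); sub[125:245,190:310]=1
n,l,st,c=cv2.connectedComponentsWithStats((blk&sub).astype(np.uint8))
for i in range(1,n):
    if st[i,4]>30:
        q=P[l==i]; z=np.nanpercentile(q[:,2],80); m=(l==i)&(abs(P[...,2]-z)<.012)
        v,u=np.nonzero(m); (cc,wh,a)=cv2.minAreaRect(np.c_[u,v].astype(np.float32))
        X=np.array([ray(s,a_,b_,z) for a_,b_ in zip(u,v)])
        e,ev=np.linalg.eigh(np.cov(X[:,:2].T))
        print(st[i],c[i].round(1),"z",z.round(3),"mean",X.mean(0).round(4),"rect",ray(s,*cc,z).round(4),np.array(wh).round(1),"ax",np.degrees(np.arctan2(ev[1,1],ev[0,1])).round(1),np.sqrt(e).round(4))
# turntable: points z in 30..45mm, light
m=(P[...,2]>.028)&(P[...,2]<.047)&(sub>0)
v,u=np.nonzero(m); (cc,r)=cv2.minEnclosingCircle(np.c_[u,v].astype(np.float32)); print("tt",cc,r,ray(s,*cc,.038))
# pan
m=np.zeros_like(blk); m[228:275,220:285]=1
m=m&(f[...,0]-f[...,2]<12)&(P[...,2]>.004)&(P[...,2]<.022); v,u=np.nonzero(m); rr=cv2.minAreaRect(np.c_[u,v].astype(np.float32)); print("pan",rr,ray(s,*rr[0],.013))
E
```

```text
[236 134  22  22 393] [246.8 144.5] z 0.134 mean [ 0.6627 -0.1296  0.1343] rect [ 0.6625 -0.1289  0.1343] [21. 21.] ax -174.1 [0.012  0.0126]
[205 153  22  23 397] [215.4 164.3] z 0.135 mean [ 0.6204 -0.0609  0.1346] rect [ 0.621  -0.0612  0.1346] [22. 21.] ax -158.5 [0.0119 0.0126]
[245 165   8  30 159] [248.4 180.5] z 0.15 mean [ 0.5804 -0.1313  0.1503] rect [ 0.5825 -0.1316  0.1503] [29.  7.] ax -179.0 [0.0035 0.0172]
[206 190  22  23 393] [216.6 201.4] z 0.135 mean [ 0.54   -0.0625  0.1348] rect [ 0.5406 -0.0623  0.1348] [22. 21.] ax 45.4 [0.0118 0.0121]
tt (246.7266082763672, 172.68875122070312) 66.44889831542969 [ 0.61947725 -0.12666225  0.038     ]
pan ((252.1184844970703, 251.69932556152344), (30.34956169128418, 53.18575668334961), 87.87889862060547) [ 0.43150061 -0.1347471   0.013     ]
```

```bash
cat > d.py <<'E'
import sys, numpy as np
from plant import status
from scipy.spatial.transform import Rotation as Ro
x,y,z,yaw=map(float,sys.argv[1:])
o=status.get_obs(); R=Ro.from_euler("xyz",o["orientation"],degrees=True)
print("tool shift",R.inv().apply(np.array([x,y,z])-o["tool_pos"]).round(4),"turn",round(-((yaw-o["orientation"][2]+180)%360-180),2))
print(o["clock"],o["tool_pos"].round(4),o["orientation"].round(2),"q",o["joint_pos"].round(1),"F",o["force"].round(1),"M",o["moment"].round(2),o["opening"].round(4),o["gripper_force"])
E
python3 d.py 0.582 -0.131 0.252 -178.8
```

```text
tool shift [-0.4777  0.3173 -0.0009] turn 22.9Traceback (most recent call last):
  File "d.py", line 7, in <module>
    print(o["clock"],o["tool_pos"].round(4),o["orientation"].round(2),"q",o["joint_pos"].round(1),"F",o["force"].round(1),"M",o["moment"].round(2),o["opening"].round(4),o["gripper_force"])
                                                                                                                                                   ^^^^^^^^^^^^^^^^^^
AttributeError: 'float' object has no attribute 'round'
```

The rows are not in the units I measure in: shifts go in shares of 0.8 m and turns go in shares of 60 degrees. I convert before sending: -0.38 m / 0.8 = -0.475, -0.336 m / 0.8 = -0.42, 22.9 degrees / 60 = 0.3817.

```bash
sed -i 's/o\["opening"\].round(4)/round(o["opening"],4)/' d.py
```

Emit:
inch_along --increments "-0.06 0.04 0 0.05 0.045;-0.12 0.0788 0 0.1 0.045;-0.18 0.1188 0 0.15 0.045;-0.24 0.1588 0 0.2 0.045;-0.3 0.1988 0 0.25 0.045;-0.36 0.2375 0 0.3 0.045;-0.42 0.2775 0 0.35 0.045;-0.475 0.3163 0 0.3817 0.045"

```text
clock: 1.1
tool_pos: [0.5199, -0.2281, 0.2514]
orientation: [180.0, -0.0, -178.9]
force: [0.8, -1.0, 0.3]
opening: 0.0452
gripper_force: 0.0
```

```bash
python3 d.py 0.582 -0.131 0.252 -178.8
```

```text
tool shift [-0.0641  0.0958 -0.0006] turn -0.05
1.1 [ 0.5199 -0.2281  0.2514] [ 1.7999e+02 -1.0000e-02 -1.7885e+02] q [ -3.9  10.5 -13.1  -0.  -66.4 -84.9] F [ 0.8 -1.   0.3] M [-0.09 -0.15 -0.05] 0.0452 0.0
```

In the tool's units: 0.096 m / 0.8 = 0.12, -0.064 m / 0.8 = -0.08.

Emit:
inch_along --increments "-0.0375 0.0563 0 0 0.045;-0.08 0.12 0 0 0.045;-0.08 0.12 0.025 0 0.045;-0.08 0.12 0.05 0 0.045;-0.08 0.12 0.05 0 0.045"

```text
clock: 1.72
tool_pos: [0.5801, -0.1323, 0.2097]
orientation: [180.0, -0.2, -178.8]
force: [0.1, -0.2, 1.0]
opening: 0.0449
gripper_force: 0.0
```

```bash
python3 d.py 0.582 -0.131 0.143 -178.8
python3 - <<'E'
from plant import optics
import cv2,numpy as np
a=optics.snapshot("top")["frame"][100:260,160:340]; b=optics.snapshot("side")["frame"][120:280,160:340]
cv2.imwrite("pics/a.png",cv2.resize(np.hstack([a,b]),None,fx=2.2,fy=2.2)[...,::-1])
E
```

```text
tool shift [-0.0022  0.0013  0.0667] turn 0.02
1.725 [ 0.5801 -0.1323  0.2097] [ 179.99   -0.22 -178.78] q [  5.9  14.9 -13.   -0.  -62.3 -94.7] F [ 0.1 -0.2  1. ] M [-0.05 -0.03 -0.02] 0.0449 0.0
```

View pics/a.png

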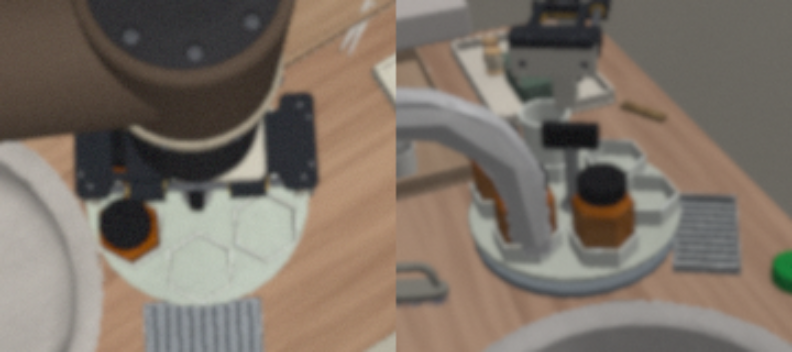

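The bar, at (197,200) in the crop, lies centred between the fingers, so I descend, grip and turn.

In the tool's units: 0.0665 m / 0.8 = 0.0831, 0.05 m / 0.8 = 0.0625.

Emit:
inch_along --increments "-0.0013 0.0013 0.0313 0 0.045;-0.0013 0.0013 0.0625 0 0.045;-0.0013 0.0013 0.0831 0 0.045;-0.0013 0.0013 0.0831 0 0.045;-0.0013 0.0013 0.0831 0 0.01;-0.0013 0.0013 0.0831 0 0.01;-0.0013 0.0013 0.0831 0 0.01;-0.0013 0.0013 0.0831 0 0.01"

```text
clock: 2.82
tool_pos: [0.5824, -0.1308, 0.1456]
orientation: [179.9, 0.1, -178.8]
force: [-2.0, 5.1, 3.8]
opening: 0.0159
gripper_force: 30.0
```

```bash
python3 d.py 0.582 -0.131 0.143 -178.8
```

```text
tool shift [ 0.0004 -0.0002  0.0026] turn 0.01
2.825 [ 0.5824 -0.1308  0.1456] [ 1.7994e+02  6.0000e-02 -1.7879e+02] q [  6.   18.3 -17.5  -0.1 -54.2 -94.8] F [-2.   5.1  3.8] M [1.86 0.48 0.  ] 0.0159 30.000244081020355
```

In the tool's units: -60 degrees / 60 = -1.

Emit:
inch_along --increments "0 0 0 -0.125 0.01;0 0 0 -0.25 0.01;0 0 0 -0.375 0.01;0 0 0 -0.5 0.01;0 0 0 -0.625 0.01;0 0 0 -0.75 0.01;0 0 0 -0.875 0.01;0 0 0 -1 0.01"

```text
clock: 3.82
tool_pos: [0.5825, -0.1314, 0.1456]
orientation: [-180.0, 0.1, -118.6]
force: [0.4, 1.0, 0.7]
opening: 0.0159
gripper_force: 29.7
```

Emit:
inch_along --increments "0 0 0 0 0.01;0 0 0 0 0.01"

```text
clock: 4.08
tool_pos: [0.5824, -0.1315, 0.1456]
orientation: [-180.0, 0.0, -118.9]
force: [-0.9, 1.6, 5.6]
opening: 0.016
gripper_force: 30.0
```

```bash
python3 d.py 0.582 -0.131 0.143 -118.8
python3 - <<'E'
from plant import optics
import cv2,numpy as np
a=optics.snapshot("top")["frame"][100:260,160:340]; b=optics.snapshot("side")["frame"][120:280,160:340]
cv2.imwrite("pics/b.png",cv2.resize(np.hstack([a,b]),None,fx=2.2,fy=2.2)[...,::-1])
E
```

```text
tool shift [-0.0003  0.0006  0.0026] turn -0.12
4.075 [ 0.5824 -0.1315  0.1456] [-1.7997e+02  1.0000e-02 -1.1892e+02] q [  6.   18.3 -17.5   0.  -54.2 -34.9] F [-0.9  1.6  5.6] M [0.49 0.58 0.18] 0.016 30.011500418186188
```

View pics/b.png

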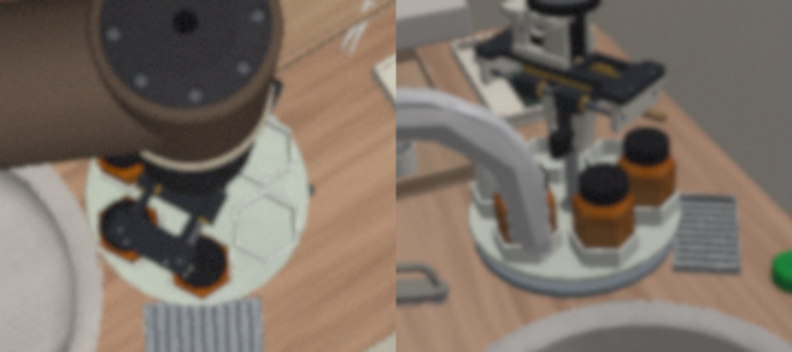

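The handle bar now lies along the 60° line and the jar is at the front, with its lid at crop (203,262) in the top view. I release, rise, and move back to look at the lid.

In the tool's units: -0.105 m / 0.8 = -0.1313, -0.06 m / 0.8 = -0.075.

Emit:
inch_along --increments "0 0 0 0 0.045;0 0 0 0 0.045;0 0 0 0 0.045;0 0 -0.0375 0 0.045;0 0 -0.075 0 0.045;0 0 -0.1313 0 0.07;0 0 -0.1313 0 0.07"

```text
clock: 5.05
tool_pos: [0.5841, -0.1318, 0.254]
orientation: [-179.6, 0.2, -118.8]
force: [0.3, -0.1, -0.8]
opening: 0.0597
gripper_force: 0.0
```

```bash
python3 d.py 0.582 -0.29 0.25 -150
python3 - <<'E'
from plant import optics
import cv2,numpy as np
s=optics.snapshot("side"); np.savez("side1.npz",**s)
E
```

```text
tool shift [ 0.1396 -0.0743  0.0041] turn 31.22
5.05 [ 0.5841 -0.1318  0.254 ] [-1.7965e+02  1.7000e-01 -1.1878e+02] q [  6.   13.1  -9.4   0.1 -67.1 -34.8] F [ 0.3 -0.1 -0.8] M [ 0.04  0.06 -0.04] 0.0597 0.0
```

Move aside for a clear look.

In the tool's units: 0.14 m / 0.8 = 0.175, 0.09 m / 0.8 = 0.1125, 31.2 degrees / 60 = 0.52.

Emit:
inch_along --increments "0.05 -0.025 0 0.1333 0.07;0.1125 -0.0563 0 0.2667 0.07;0.175 -0.0925 0 0.4 0.07;0.175 -0.0925 0 0.52 0.07;0.175 -0.0925 0 0.52 0.07"

```text
clock: 5.72
tool_pos: [0.5787, -0.2905, 0.2483]
orientation: [179.9, -0.1, -150.0]
force: [-0.5, -0.7, 0.0]
opening: 0.0699
gripper_force: 0.0
```

```bash
python3 d.py 0.5 -0.132 0.2 -150
python3 - <<'E'
from plant import optics
from h import *
s=optics.snapshot("top"); np.savez("top1.npz",**s)
cv2.imwrite("pics/c.png",cv2.resize(s["frame"][100:280,160:340],None,fx=3,fy=3)[...,::-1])
P=cloud(s); f=s["frame"].astype(int)
m=(f.max(2)<55)&(abs(P[...,2]-.135)<.012); n,l,st,c=cv2.connectedComponentsWithStats(m.astype(np.uint8))
for i in range(1,n):
    if 60<st[i,4]<600: print(st[i],ray(s,*c[i],.133).round(4))
m=(f.max(2)<55)&(abs(P[...,2]-.150)<.006); n,l,st,c=cv2.connectedComponentsWithStats(m.astype(np.uint8))
for i in range(1,n):
    if 60<st[i,4]<600:
        v,u=np.nonzero(l==i); X=np.array([ray(s,a,b,.149) for a,b in zip(u,v)]); e,ev=np.linalg.eigh(np.cov(X[:,:2].T)); print("bar",X.mean(0),np.degrees(np.arctan2(ev[1,1],ev[0,1])),np.sqrt(e))
E
```

```text
tool shift [-0.011   0.1765  0.0486] turn -0.04
5.725 [ 0.5787 -0.2905  0.2483] [ 1.7989e+02 -1.0000e-01 -1.5004e+02] q [ -9.4  18.2  -3.2  -0.  -68.8 -50.6] F [-0.5 -0.7  0. ] M [ 0.02 -0.03  0.07] 0.0699 0.0
[243 209  19  21 303] [ 0.5006 -0.1359  0.133 ]
bar [ 0.5737645  -0.14350558  0.149     ] 60.831595639335184 [0.00341353 0.00727819]
```

View pics/c.png

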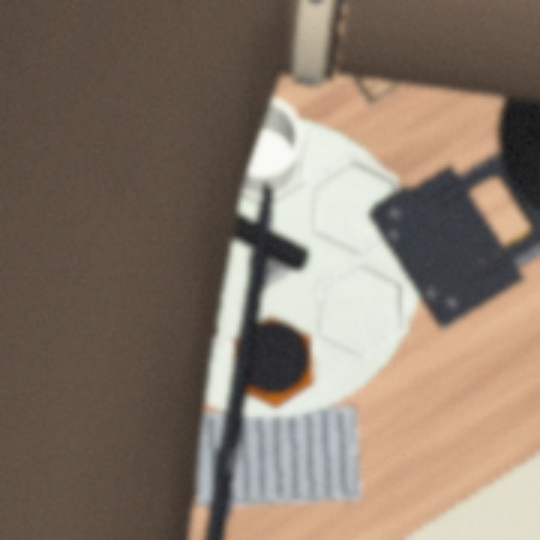

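The front lid, at crop (275,357), is partly hidden on its left by the hose. It agrees with the expected (0.500, -0.133), and the bar is at about 60°. I move over the lid.

In the tool's units: 0.1755 m / 0.8 = 0.2194, 0.14 m / 0.8 = 0.175.

Emit:
inch_along --increments "-0.0038 0.0625 0 0 0.075;-0.0075 0.125 0 0 0.075;-0.0113 0.175 0.0125 0 0.075;-0.0138 0.2194 0.0375 0 0.075;-0.0138 0.2194 0.0625 0 0.075;-0.0138 0.2194 0.0625 0 0.075;-0.0138 0.2194 0.0625 0 0.075"

```text
clock: 6.65
tool_pos: [0.5018, -0.1323, 0.2007]
orientation: [-180.0, 0.0, -149.9]
force: [0.2, 0.6, 0.6]
opening: 0.0749
gripper_force: 0.0
```

```bash
python3 d.py 0.5 -0.133 0.132 -150
python3 - <<'E'
from plant import optics
import cv2,numpy as np
s=optics.snapshot("top");a=s["frame"][100:280,160:340]; b=optics.snapshot("side")["frame"][110:290,160:340]
cv2.imwrite("pics/e.png",cv2.resize(np.hstack([a,b]),None,fx=2.2,fy=2.2)[...,::-1])
E
```

```text
tool shift [0.002  0.0003 0.0687] turn 0.12
6.65 [ 0.5018 -0.1323  0.2007] [-1.7997e+02  2.0000e-02 -1.4988e+02] q [  6.9   8.2 -23.1   0.  -58.7 -66.8] F [0.2 0.6 0.6] M [-0.02 -0.07  0.01] 0.0749 0.0
```

View pics/e.png

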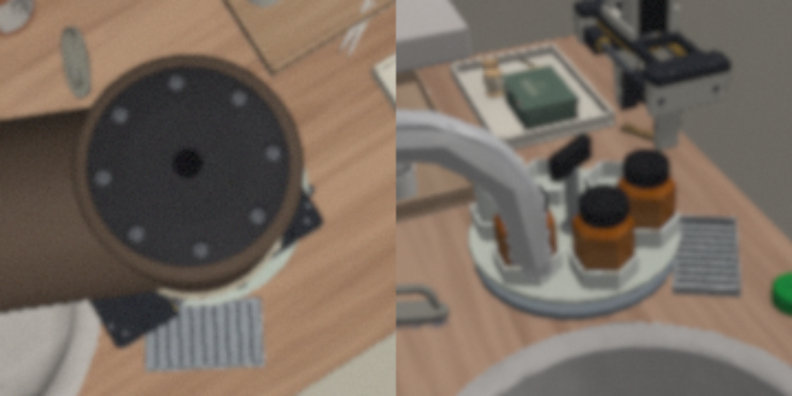

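The side view confirms clear fingers above the front lid, which is at crop (646,163). I descend and grip.

In the tool's units: 0.0685 m / 0.8 = 0.0856, 0.055 m / 0.8 = 0.0688.

Emit:
inch_along --increments "0.0025 0 0.0375 0 0.075;0.0025 0 0.0688 0 0.075;0.0025 0 0.0856 0 0.075;0.0025 0 0.0856 0 0.075;0.0025 0 0.0856 0 0.04;0.0025 0 0.0856 0 0.04;0.0025 0 0.0856 0 0.04;0.0025 0 0.0856 0 0.04"

```text
clock: 7.75
tool_pos: [0.5, -0.1334, 0.1322]
orientation: [-180.0, 0.1, -150.0]
force: [-0.5, 1.3, 4.3]
opening: 0.0502
gripper_force: 30.0
```

```bash
python3 d.py 0.5 -0.133 0.132 -150
```

```text
tool shift [-0.0002  0.0004  0.0002] turn 0.03
7.75 [ 0.5    -0.1334  0.1322] [-1.7997e+02  5.0000e-02 -1.4997e+02] q [  6.8  12.3 -28.3   0.  -49.4 -66.8] F [-0.5  1.3  4.3] M [0.21 0.29 0.  ] 0.0502 30.000467905774713
```

Well centred. Try anticlockwise (negative turn) gently.

In the tool's units: -8 degrees / 60 = -0.1333.

Emit:
inch_along --increments "0 0 0 -0.05 0.04;0 0 0 -0.1 0.04;0 0 0 -0.1333 0.04;0 0 0 -0.1333 0.04"

```text
clock: 8.25
tool_pos: [0.5002, -0.1333, 0.1322]
orientation: [-180.0, 0.1, -142.0]
force: [-0.7, 1.6, 5.4]
opening: 0.0505
gripper_force: 30.0
```

```bash
python3 d.py 0.5 -0.133 0.132 -142
```

```text
tool shift [-0.      0.0003  0.0002] turn 0.03
8.25 [ 0.5002 -0.1333  0.1322] [-1.7996e+02  7.0000e-02 -1.4197e+02] q [  6.8  12.3 -28.3  -0.  -49.4 -58.8] F [-0.7  1.6  5.4] M [ 0.81  0.11 -0.23] 0.0505 30.00063071027398
```

In the tool's units: -4 degrees / 60 = -0.0667.

Emit:
inch_along --increments "0 0 0 -0.0333 0.04;0 0 0 -0.0667 0.04;0 0 0 -0.0667 0.04"

```text
clock: 8.62
tool_pos: [0.5, -0.1339, 0.1321]
orientation: [-179.9, 0.0, -138.0]
force: [-0.4, -2.1, 5.1]
opening: 0.0504
gripper_force: 30.0
```

```bash
python3 d.py 0.5 -0.133 0.132 -138
```

```text
tool shift [-0.0006  0.0006  0.0001] turn -0.04
8.625 [ 0.5    -0.1339  0.1321] [-1.7995e+02  3.0000e-02 -1.3804e+02] q [  6.8  12.3 -28.3   0.  -49.4 -54.8] F [-0.4 -2.1  5.1] M [-0.72  0.09 -0.88] 0.0504 30.00035522505641
```

Stop moment of -0.88 N·m, so anticlockwise is the tightening way. Now clockwise.

In the tool's units: 30 degrees / 60 = 0.5.

Emit:
inch_along --increments "0 0 0 0.1 0.04;0 0 0 0.2 0.04;0 0 0 0.3 0.04;0 0 0 0.4 0.04;0 0 0 0.5 0.04;0 0 0 0.5 0.04"

```text
clock: 9.38
tool_pos: [0.5003, -0.1336, 0.1321]
orientation: [-180.0, 0.1, -167.9]
force: [0.3, -0.4, 5.3]
opening: 0.0502
gripper_force: 30.0
```

```bash
python3 d.py 0.5 -0.133 0.132 -168
```

```text
tool shift [0.0001 0.0006 0.0001] turn 0.07
9.375 [ 0.5003 -0.1336  0.1321] [-1.7997e+02  7.0000e-02 -1.6793e+02] q [  6.8  12.3 -28.3   0.  -49.4 -84.8] F [ 0.3 -0.4  5.3] M [-0.02 -0.09  0.  ] 0.0502 30.001640100963414
```

Emit:
inch_along --increments "0 0 0 0.1 0.04;0 0 0 0.2 0.04;0 0 0 0.3 0.04;0 0 0 0.4 0.04;0 0 0 0.5 0.04;0 0 0 0.5 0.04"

```text
clock: 10.12
tool_pos: [0.5001, -0.1335, 0.1321]
orientation: [180.0, 0.1, 162.1]
force: [-0.9, 1.9, 4.8]
opening: 0.0506
gripper_force: 30.0
```

```bash
python3 d.py 0.5 -0.133 0.132 162
```

```text
tool shift [0.0002 0.0004 0.0001] turn 0.09
10.125 [ 0.5001 -0.1335  0.1321] [1.7999e+02 6.0000e-02 1.6209e+02] q [   6.8   12.3  -28.3    0.   -49.4 -114.7] F [-0.9  1.9  4.8] M [ 0.26  0.03 -0.06] 0.0506 30.00167371239513
```

In the tool's units: 4 degrees / 60 = 0.0667.

Emit:
inch_along --increments "0 0 0 0.0333 0.04;0 0 0 0.0667 0.04;0 0 0 0.0667 0.04"

```text
clock: 10.5
tool_pos: [0.5, -0.1335, 0.1321]
orientation: [180.0, 0.1, 158.2]
force: [-0.6, 1.0, 5.7]
opening: 0.0503
gripper_force: 30.0
```

```bash
python3 d.py 0.5 -0.133 0.132 162 | tail -1
```

```text
10.5 [ 0.5    -0.1335  0.1321] [1.7999e+02 6.0000e-02 1.5815e+02] q [   6.8   12.3  -28.3    0.   -49.4 -118.7] F [-0.6  1.   5.7] M [ 0.28  0.12 -0.05] 0.0503 30.001218295656145
```

Emit:
inch_along --increments "0 0 0 0.0333 0.04;0 0 0 0.0667 0.04;0 0 0 0.0667 0.04"

```text
clock: 10.88
tool_pos: [0.5001, -0.1333, 0.1321]
orientation: [180.0, 0.1, 154.2]
force: [-0.2, 1.9, 7.1]
opening: 0.0502
gripper_force: 30.0
```

```bash
python3 d.py 0.5 -0.133 0.132 162| tail -1
```

```text
10.875 [ 0.5001 -0.1333  0.1321] [1.7997e+02 6.0000e-02 1.5416e+02] q [   6.8   12.3  -28.3    0.   -49.4 -122.7] F [-0.2  1.9  7.1] M [0.7  0.11 0.03] 0.0502 30.00120499636978
```

In the tool's units: -8 degrees / 60 = -0.1333.

Emit:
inch_along --increments "0 0 0 -0.0667 0.04;0 0 0 -0.1333 0.04;0 0 0 -0.1333 0.04"

```text
clock: 11.25
tool_pos: [0.5, -0.1335, 0.1321]
orientation: [180.0, 0.1, 162.2]
force: [0.4, 0.2, 6.3]
opening: 0.0502
gripper_force: 30.0
```

```bash
python3 d.py 0.5 -0.133 0.132 162 | tail -1
```

```text
11.25 [ 0.5    -0.1335  0.1321] [1.7999e+02 6.0000e-02 1.6224e+02] q [   6.8   12.3  -28.3    0.   -49.4 -114.6] F [0.4 0.2 6.3] M [0.21 0.11 0.03] 0.0502 30.000506853684783
```

Emit:
inch_along --increments "0 0 -0.0025 0 0.04;0 0 -0.005 0 0.04;0 0 -0.005 0 0.04"

```text
clock: 11.62
tool_pos: [0.4994, -0.1335, 0.1355]
orientation: [-180.0, -0.0, 162.0]
force: [-0.5, 0.4, 0.3]
opening: 0.0504
gripper_force: 30.0
```

```bash
python3 d.py 0.5 -0.133 0.132 162| tail -1
```

```text
11.625 [ 0.4994 -0.1335  0.1355] [-1.8000e+02 -2.0000e-02  1.6203e+02] q [   6.8   12.   -28.1   -0.   -49.9 -114.8] F [-0.5  0.4  0.3] M [-0.05 -0.04 -0.01] 0.0504 29.999860357493162
```

Free to lift, with no jar weight on the wrist. Raise it until the lid's lower edge is about 8 cm above the mouth.

In the tool's units: -0.093 m / 0.8 = -0.1163, -0.088 m / 0.8 = -0.11.

Emit:
inch_along --increments "0 0 -0.0075 0 0.04;0 0 -0.0175 0 0.04;0 0 -0.03 0 0.04;0 0 -0.05 0 0.04;0 0 -0.075 0 0.04;0 0 -0.0975 0 0.04;0 0 -0.11 0 0.04;0 0 -0.1163 0 0.04"

```text
clock: 12.62
tool_pos: [0.4997, -0.1334, 0.2292]
orientation: [180.0, 0.0, 162.0]
force: [0.2, 0.4, -1.6]
opening: 0.0506
gripper_force: 30.0
```

Emit:
inch_along --increments "0 0 0 0 0.04;0 0 0 0 0.04;0 0 0 0 0.04;0 0 0 0 0.04"

```text
clock: 13.12
tool_pos: [0.4995, -0.1335, 0.2282]
orientation: [-180.0, -0.0, 162.0]
force: [-0.3, -0.8, 0.3]
opening: 0.0505
gripper_force: 30.0
```

```bash
python3 - <<'E'
from plant import optics
import cv2,numpy as np
from h import *
s=optics.snapshot("side"); b=s["frame"][90:290,140:340]; np.savez("side2.npz",**s)
for p in ([.5,-.133,.130],[.5,-.133,.21],[.5,-.133,.104]): print(proj(s,p))
cv2.imwrite("pics/f.png",cv2.resize(b,None,fx=3,fy=3,interpolation=2)[...,::-1])
E
```

```text
[273.64989308 183.15328565]
[273.94303686 153.34788234]
[273.56129606 192.16139047]
```

View pics/f.png

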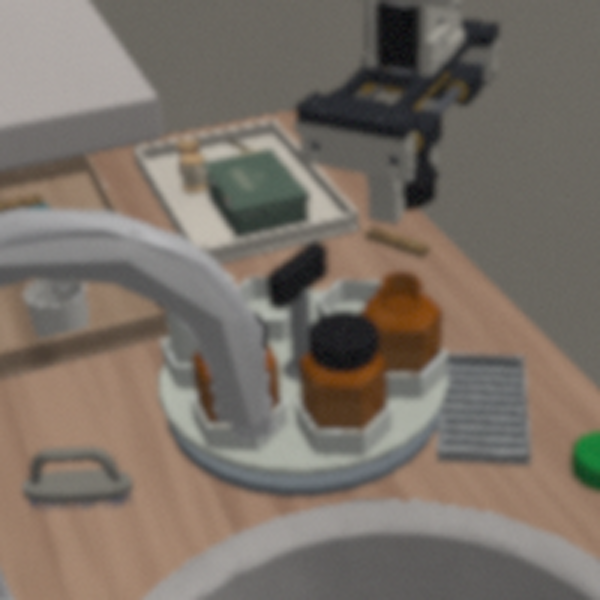

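The jar is open: its neck, at crop (402,283), matches the predicted (401,279). It is seated in the front pocket, the other visible jar is still shut, and the lid is in the fingers at (420,180).

```bash
python3 -c "
from plant import job; print(job.close_job())"
```

```text
the job is handed in; nothing more can be done
None
```

I turned the carousel one click anticlockwise, found that the front jar's lid loosens clockwise (left-hand thread), and handed in at about 13 s, holding the lid level about 8 cm above the open jar, which stayed in its pocket.

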